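# Line up a growth series of jaw models

## Task

Line up the four loose plain plaster jaw models on the strip in order of size, one centred on each black pad: the smallest on the pad next to the blue end block, the largest on the pad next to the orange end block. Each must stand upright, teeth up, facing any way; set them down without dropping them.

Things in the scene. Friction and masses are not known exactly. Their poses are not given: they have to be found in the camera images.
- model_green: pale green plaster jaw model, smallest of four, about 35 g: base 31 deep (x) by 36 wide (y) by 18 mm high, front corners cut, horseshoe of teeth on top, 27 mm high in all. Origin: centre of underside; z up; front teeth face -x. Grip the flat front and back of the base (square to x, over 20 mm wide). Starts on the table, turned; other things (under 40 mm high) stay 50 mm off its centre
- model_buff: buff yellow plaster jaw model, second smallest of four, about 60 g: base 39 deep (x) by 46 wide (y) by 20 mm high, front corners cut, horseshoe of teeth on top, 30 mm high in all. Origin: centre of underside; z up; front teeth face -x. Grip the flat front and back of the base (square to x, over 20 mm wide). Starts on the table, turned; other things (under 40 mm high) stay 50 mm off its centre
- model_blue: pale blue plaster jaw model, second largest of four, about 95 g: base 47 deep (x) by 56 wide (y) by 22 mm high, front corners cut, horseshoe of teeth on top, 33 mm high in all. Origin: centre of underside; z up; front teeth face -x. Grip the flat front and back of the base (square to x, over 20 mm wide). Starts on the table, turned; other things (under 40 mm high) stay 50 mm off its centre
- model_white: white plaster jaw model, largest of four, about 150 g: base 56 deep (x) by 66 wide (y) by 24 mm high, front corners cut, horseshoe of teeth on top, 36 mm high in all. Origin: centre of underside; z up; front teeth face -x. Grip the flat front and back of the base (square to x, over 20 mm wide). Starts on the table, turned; other things (under 40 mm high) stay 50 mm off its centre
- pad_a: one of four alike black rubber pads, 70 mm (x, across the strip) by 78 mm (y, along the strip), 2 mm thick, fixed 100 mm apart in a straight row on a bare aluminium strip 94 mm by 520 mm, 8 mm high; the end pad at the +y end of the row. Origin: centre of its underside, 8 mm above the table, so its top is 10 mm above the table
- pad_b: one of four alike black rubber pads, 70 mm (x, across the strip) by 78 mm (y, along the strip), 2 mm thick, fixed 100 mm apart in a straight row on a bare aluminium strip 94 mm by 520 mm, 8 mm high; second from the +y end. Origin: centre of its underside, 8 mm above the table, so its top is 10 mm above the table
- pad_c: one of four alike black rubber pads, 70 mm (x, across the strip) by 78 mm (y, along the strip), 2 mm thick, fixed 100 mm apart in a straight row on a bare aluminium strip 94 mm by 520 mm, 8 mm high; third from the +y end. Origin: centre of its underside, 8 mm above the table, so its top is 10 mm above the table
- pad_d: one of four alike black rubber pads, 70 mm (x, across the strip) by 78 mm (y, along the strip), 2 mm thick, fixed 100 mm apart in a straight row on a bare aluminium strip 94 mm by 520 mm, 8 mm high; the end pad at the -y end. Origin: centre of its underside, 8 mm above the table, so its top is 10 mm above the table
- end_blue: blue plastic block 50 x 30 x 30 mm fixed on one end of the strip, in line with the pads, 78 mm from the centre of the nearest pad; the blue and the orange block stand at the two ends, which at which end varies. Origin: centre of its underside, 8 mm above the table
- end_orange: orange plastic block 50 x 30 x 30 mm fixed on one end of the strip, in line with the pads, 78 mm from the centre of the nearest pad; the blue and the orange block stand at the two ends, which at which end varies. Origin: centre of its underside, 8 mm above the table
Mind the look-alikes: they are no part of the job. What is shaped like the model_white but purple is not meant.

How it is judged:
By the outcome, as a careful person would: the job done as asked, in the order asked, and still so for the second after the job is handed in, with the robot touching nothing.
It also fails if it takes over 96 s, if anything falls off the work surface, if the arm or the gripper's body presses on something with over 40 N, if the wrist force passes 120 N, or if a joint passes its speed limit or range.

## Robot

A 6-joint arm with a two-finger parallel gripper is mounted at the origin on the work surface. World frame = base frame: x ahead of the robot, y to its left, z up, the work surface at z = 0. Lengths are in m, angles in rad, forces in N, time in s.
With the tool pointing down it reaches from about 0.25 to 0.775 m from the base axis. Payload 4 kg.
Tool frame: the origin (TCP) lies at the very end of the fingers, on their centre line; the grasp point (between the pads) lies 19 mm behind it (robot.hold_point_z is the distance from the TCP to the grasp point, in m); z points along the fingers, y is the line along which they close (so a half turn about z gives the same grasp; the last joint's range is limited). The gripper opens to 94 mm and grips with 3 to 60 N. Pads are 16 mm wide; open, the fingers measure 119 mm over their backs; the gripper's body (75 mm by 177 mm) begins 78 mm behind the grasp point.
Start: joints at [1.032, 0.087, 1.371, -0, 1.684, -0.103], TCP at [0.232, 0.499, 0.206] pointing down, gripper open.
Joint ranges: [-3.1, 3.1], [-0.76, 2.03], [0.27, 2.55], [-1.08, 4.22], [0.17, 2.65], [-2.57, 2.57]. Speed limits (rad/s): [2.79, 2.79, 3.14, 3.14, 3.14, 3.14].

## Interface

Orientations are given as [roll, pitch, yaw] about the fixed x, y, z axes, in that order (R = Rz(yaw) Ry(pitch) Rx(roll)).
In Python, from bench import robot gives the robot as it stands.
- The arm moves only by the tool carry_out, never from a script. Its argument "steps" is a list of rows, each a list of 3 entries, a list of its own where there are three numbers: the shift along the tool's x, y, z in m, then the turn about the tool's z in units of 10 degrees (1.0 is 10 degrees), then the closure, from -1 (fully open) to 1 (shut). In form: [[[tx, ty, tz], roll, jaw], ...]. A call has 1 to 10 rows; each row is the pose to reach, as a shift and turn from the pose commanded when the call began, along the tool's axes at that moment; what a row does not reach only later rows make up. A row lasts 1/8 s, in which the tool goes at most 62.5 mm and 10.7 degrees, less where a joint would pass 70% of its speed; a pose out of reach is approached as far as the arm can. A call with a gripper value outside its range is refused whole. The fingers move at their own pace and stop on an object; the grip force is fixed at half the most. Time passes only in rows, so rows that repeat a pose let the fingers close. It gives the time, the measured TCP pose, the force, the opening and the grip force at its end, in the units of the state.
- robot.get_obs(): the state, without advancing time (a new reading comes with each control period).
- robot.snapshot(name): name is "side" or "top" or "wrist"; returns a dict with "image" (420x560x3 uint8, red, green, blue), "z_map" (420x560 float32, m along the optical axis (not along the pixel's ray), 0 where there is no reading), "mtx" (3x3 intrinsics, pixels), "R" (3x3) and "t" (3): a world point X has camera coordinates R X + t. Camera axes: x right, y down, z forward; pixel columns grow to the right and rows downward; lengths in m; the calibration is good to about 2 mm. The wrist camera is an equidistant fisheye: a pixel r from the principal point sees the ray r / f radians off the axis. A picture is of the moment at which its call begins.
- robot.close_job(): hands the job in; it is judged then, once.
The state is a dict: "time": time; "joint_positions": joint angles; "qvel": joint speeds; "joint_torque": joint torques, N m; "tool_pos": TCP position; "ee_rot": TCP orientation; "wrist_force": force on the tool from outside, world axes, zero at the start; "wrist_torque": the same for the moment, N m; "width": finger opening in m; "finger_force": force on a finger pad.
Only numpy, scipy, OpenCV 4.12 (cv2) and the standard library are available. Lean on these libraries where they do the work, as an engineer would, in place of code of your own. Each camera call takes 0.05 s, during which the arm holds its last target. There are 200 camera calls.

## Working session

There is one attempt and no reset: what is moved stays moved. The work goes in short steps, Python scripts to look and compute and a tool call to move; the robot and the scene stay as the last step left them, time stands still between calls to the robot, and variables do not carry over. Pictures are saved under pics/ and viewed, at most 14 in all, crops included, and the job is handed in when it is done.

Besides the shell and the picture viewer there is one more tool, called after "Request:" as name(argument=value, ...), one argument or row to a line, values as JSON. carry_out: Moves the arm, as the interface text tells. Its arguments: {"type":"object","properties":{"steps":{"type":"array","items":{"type":"array"}}},"required":["steps"]}

```bash
mkdir -p pics; python3 - <<'E'
from bench import robot
import cv2,numpy as np
for n in("top","side"):
    s=robot.snapshot(n); cv2.imwrite(f"pics/{n}0.png",s["image"][...,::-1]); np.savez(f"{n}0.npz",**s)
    print(n,s["mtx"].tolist(),np.round(-s["R"].T@s["t"],3),np.round(s["R"],2).tolist())
o=robot.get_obs();print(o["tool_pos"],o["ee_rot"],o["time"],o["width"])
E
```

```text
top [[384.3517170866769, 0.0, 278.40827255815503], [0.0, 384.3517170866769, 208.81150672889467], [0.0, 0.0, 1.0]] [ 0.387 -0.027  0.947] [[-0.0, -1.0, 0.01], [-0.99, -0.0, -0.16], [0.16, -0.01, -0.99]]
side [[425.7131181336709, 0.0, 277.3554436089517], [0.0, 425.7131181336709, 211.36021535836068], [0.0, 0.0, 1.0]] [ 0.36  -0.704  0.853] [[0.96, -0.27, -0.02], [-0.22, -0.75, -0.63], [0.16, 0.61, -0.78]]
[0.23194321 0.49817153 0.20443438] [-3.13963974e+00 -1.83478700e-04  2.70578261e+00] 0.1 0.09358585581749904
```

View pics/top0.png

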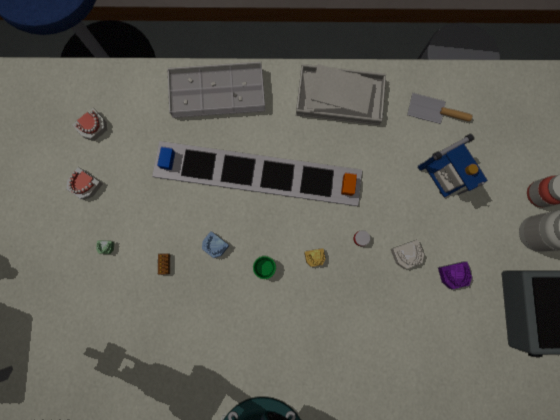

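View pics/side0.png

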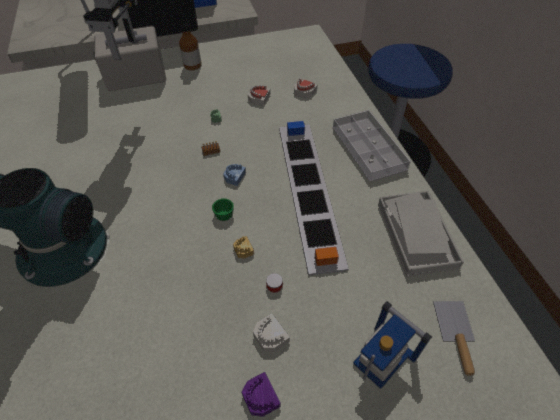

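The top view shows blue block (166,158) at the +y end, orange (349,184) at −y. Models are green (105,247), blue (215,245), buff (316,258) and white (409,255). The purple decoy is at (456,275). The side view agrees.

```bash
cat > h.py <<'E'
import numpy as np,cv2
from bench import robot
def ray(s,uv,fish=False):
    uv=np.atleast_2d(np.asarray(uv,float));K=s["mtx"]
    x=(uv[:,0]-K[0,2])/K[0,0];y=(uv[:,1]-K[1,2])/K[1,1]
    if fish:
        r=np.hypot(x,y)+1e-12;d=np.c_[x/r*np.sin(r),y/r*np.sin(r),np.cos(r)]
    else: d=np.c_[x,y,np.ones_like(x)]
    return d@s["R"],-s["R"].T@s["t"]
def plane(s,uv,z,fish=False):
    d,c=ray(s,uv,fish); return (c+d*((z-c[2])/d[:,2])[:,None])[:,:2]
def cloud(s,fish=False):
    h,w=s["z_map"].shape;v,u=np.mgrid[:h,:w]
    d,c=ray(s,np.c_[u.ravel(),v.ravel()],fish)
    dz=d@s["R"][2]
    return (c+d*(s["z_map"].ravel()/dz)[:,None]).reshape(h,w,3)
E
python3 - <<'E'
from h import *
s=dict(np.load("top0.npz"));P=cloud(s);hsv=cv2.cvtColor(s["image"],cv2.COLOR_RGB2HSV)
for n,(u,v) in dict(green=(105,247),blue=(215,245),buff=(316,258),white=(409,255)).items():
    w=P[v-22:v+22,u-22:u+22].reshape(-1,3);q=w[w[:,2]>.009]
    print(n,len(q),np.round(np.median(w[:,2]),4),q.mean(0).round(4),[np.round(a,4) for a in cv2.minAreaRect((q[:,:2]*1000).astype(np.float32))],hsv[v-3:v+4,u-3:u+4].reshape(-1,3).mean(0).round())
m=(hsv[...,2]<40).astype(np.uint8);m[:140]=0;m[210:]=0;m[:,:175]=0;m[:,345:]=0
for c in cv2.findContours(m,0,2)[0]:
    if cv2.contourArea(c)>300:
        r=cv2.minAreaRect((plane(s,c[:,0],.01)*1000).astype(np.float32));print("pad",np.round(r[0],1),np.round(r[1],1),round(r[2],1))
for n,lo,hi in(("blue",(105,150,60),(125,255,255)),("orange",(5,150,100),(20,255,255))):
    m=cv2.inRange(hsv,lo,hi);m[:140]=0;m[200:]=0;m[:,:150]=0;m[:,365:]=0;print(n,np.round(P[m>0].mean(0),4))
w=robot.snapshot("wrist");cv2.imwrite("pics/w0.png",w["image"][...,::-1]);c=-w["R"].T@w["t"];print(w["mtx"],c,w["R"].round(2))
E
```

```text
green 216 0.0014 [0.4458 0.3624 0.0587] [array([426.6264, 185.1628]), array([430.6072,  31.456 ]), np.float64(83.6805)] [ 57.  46. 104.]
blue 444 0.0013 [0.4504 0.1153 0.0351] [array([416.3491,  64.0617]), array([184.9321,  49.1883]), np.float64(57.4281)] [104.  64. 125.]
buff 305 0.0007 [ 0.4216 -0.1225  0.0465] [array([415.334 , -86.3222]), array([ 38.7649, 125.909 ]), np.float64(9.2394)] [ 22. 147. 129.]
white 650 0.0011 [ 0.4279 -0.3444  0.0385] [array([ 396.4008, -208.8971]), array([ 61.5213, 358.8111]), np.float64(12.5966)] [ 15.  18. 131.]
pad [ 611.1 -133.7] [75.3 66.6] 81.7
pad [625.4 -34.9] [75.1 65.6] 81.7
pad [639.7  64. ] [75.1 66.3] 82.0
pad [654.  162.9] [75.3 66.1] 81.7
blue [0.6592 0.2361 0.0511]
orange [ 0.5986 -0.209   0.0422]
[[325.1922621    0.         274.07609412]
 [  0.         325.1922621  207.31030229]
 [  0.           0.           1.        ]] [0.16734057 0.52776952 0.38318039] [[ 0.42  0.91 -0.  ]
 [ 0.88 -0.41  0.24]
 [ 0.22 -0.1  -0.97]]
```

View pics/w0.png

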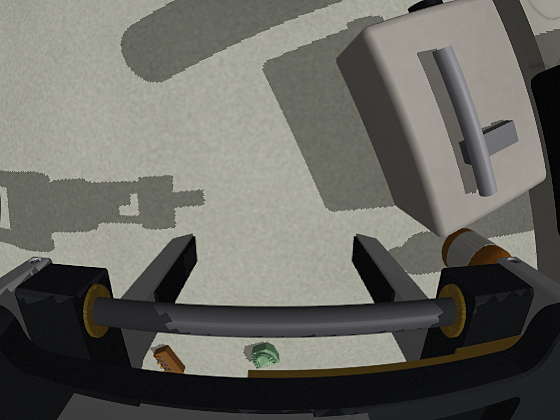

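The wrist view shows the fingers at about (180,260) and (370,260), with green partly hidden at (262,355). The depth has gaps, so I'll filter it.

```bash
python3 - <<'E'
from h import *
s=dict(np.load("top0.npz"));P=cloud(s);hsv=cv2.cvtColor(s["image"],cv2.COLOR_RGB2HSV)
tiles=[]
for n,(u,v) in dict(green=(105,247),blue=(215,245),buff=(316,258),white=(409,255)).items():
    w=P[v-22:v+22,u-22:u+22];m=(w[...,2]>.009)&(w[...,2]<.05);q=w[m]
    r=cv2.minAreaRect((q[:,:2]*1000).astype(np.float32))
    print(n,m.sum(),q.mean(0).round(4),np.round(r[0],1),np.round(r[1],1),round(r[2],1))
    im=s["image"][v-20:v+20,u-20:u+20,::-1];tiles.append(cv2.resize(np.clip(im*1.5,0,255).astype(np.uint8),(390,295),interpolation=cv2.INTER_CUBIC))
cv2.imwrite("pics/t1.png",np.vstack([np.hstack(tiles[:2]),np.hstack(tiles[2:])]))
E
```

```text
green 207 [0.4484 0.3793 0.0201] [447.8 381.1] [36.2 31. ] 88.9
blue 439 [0.4511 0.1169 0.0247] [450.5 118.2] [56.1 46.7] 52.2
buff 297 [ 0.4225 -0.125   0.0222] [ 421.8 -125.9] [38.8 45.6] 9.8
white 641 [ 0.4284 -0.3488  0.0258] [ 427.5 -351.7] [56.3 66.6] 19.3
```

View pics/t1.png

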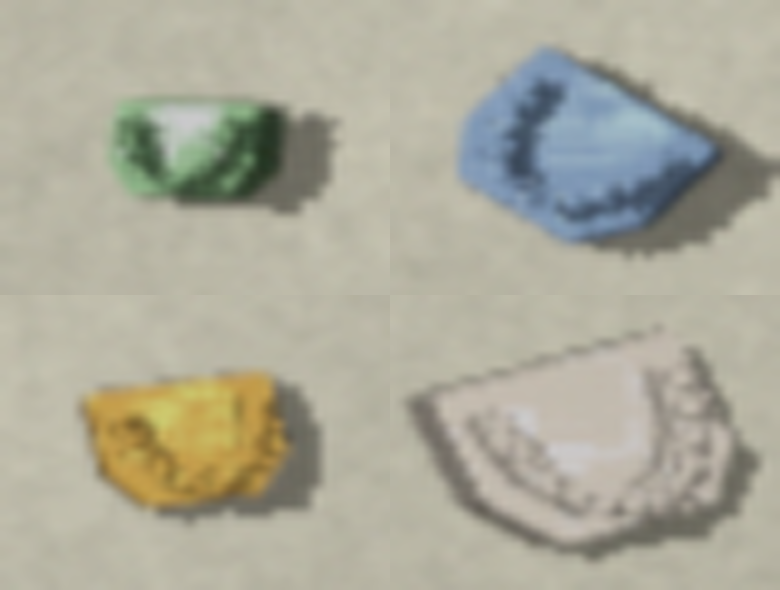

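The outlines match the true sizes to within 1 mm, so centres and angles are good. The drop order from +y is green, buff, blue, white. Next, a planner that gives shifts in tool axes.

```bash
cat > go.py <<'E'
import sys
from h import *
T=dict(green=(447.8,381.1,88.9),blue=(450.5,118.2,52.2),buff=(421.8,-125.9,99.8),white=(427.5,-351.7,109.3),
 a=(654,162.9,81.8),b=(639.7,64,81.8),c=(625.4,-34.9,81.8),d=(611.1,-133.7,81.8))
def shift(name,z,p=None):
    o=robot.get_obs();yaw=o["ee_rot"][2];p=o["tool_pos"]
    x,y,w=T[name];d=np.array([x/1000,y/1000,z])-p;c,s=np.cos(yaw),np.sin(yaw)
    r=(np.degrees(yaw)-w+180)%360-180
    print(name,"shift",np.round([d[0]*c+d[1]*s,d[0]*s-d[1]*c,-d[2]],4),"roll",round(r/10,3),"t",o["time"],"w",round(o["width"],4),"rp",np.round(o["ee_rot"][:2],3),o["tool_pos"].round(4))
if __name__=="__main__":
    for a in sys.argv[1:]:
        n,z=a.split(":");shift(n,float(z))
E
python3 go.py green:.1
```

```text
green shift [-0.2451 -0.0151  0.1046] roll 6.613 t 0.15 w 0.094 rp [-3.14 -0.  ] [0.2319 0.4983 0.2046]
```

Request:
carry_out(
  steps=[
    [[-0.035,-0.002,0.01],0.95,-1],
    [[-0.07,-0.004,0.02],1.9,-1],
    [[-0.105,-0.006,0.035],2.85,-1],
    [[-0.14,-0.008,0.05],3.8,-1],
    [[-0.175,-0.01,0.065],4.75,-1],
    [[-0.21,-0.013,0.08],5.7,-1],
    [[-0.245,-0.015,0.1046],6.61,-1],
    [[-0.245,-0.015,0.1046],6.61,-1],
    [[-0.245,-0.015,0.1046],6.61,-1],
  ],
)

```text
time: 1.27
tool_pos: [0.4475, 0.3819, 0.101]
ee_rot: [-3.141, -0.0, 1.553]
wrist_force: [0.0, -0.4, 0.5]
width: 0.0941
finger_force: 0.0
```

```bash
python3 go.py green:.003; python3 - <<'E'
from h import *
w=robot.snapshot("wrist");cv2.imwrite("pics/w1.png",w["image"][...,::-1])
E
```

```text
green shift [-0.0008  0.0003  0.098 ] roll 0.01 t 1.275 w 0.0941 rp [-3.141 -0.   ] [0.4475 0.3819 0.101 ]
```

View pics/w1.png

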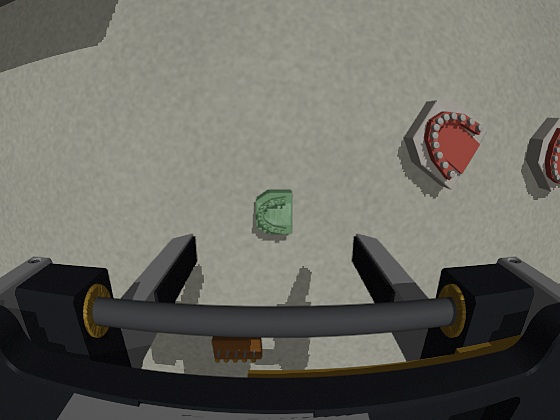

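The wrist view shows green at (274,213), squarely centred between the fingers. Descend and grip.

Request:
carry_out(
  steps=[
    [[-0.001,0,0.045],0,-1],
    [[-0.001,0,0.075],0,-1],
    [[-0.001,0,0.09],0,-1],
    [[-0.001,0,0.098],0,-1],
    [[-0.001,0,0.098],0,1],
    [[-0.001,0,0.098],0,1],
    [[-0.001,0,0.098],0,1],
    [[-0.001,0,0.098],0,1],
    [[-0.001,0,0.098],0,1],
  ],
)

```text
time: 2.45
tool_pos: [0.4481, 0.3806, 0.0031]
ee_rot: [3.141, -0.0, 1.552]
wrist_force: [-0.5, -0.5, -0.0]
width: 0.047
finger_force: 0.0
```

```bash
python3 go.py green:.1 a:.1
```

```text
green shift [ 0.0005 -0.0003 -0.0969] roll 0.003 t 2.45 w 0.047 rp [ 3.141 -0.   ] [0.4481 0.3806 0.0031]
a shift [-0.2138  0.21   -0.0969] roll 0.713 t 2.45 w 0.047 rp [ 3.141 -0.   ] [0.4481 0.3806 0.0031]
```

Request:
carry_out(
  steps=[
    [[0,0,0],0,1],
    [[0,0,0],0,1],
    [[0,0,0],0,1],
    [[0,0,-0.01],0,1],
    [[0,0,-0.04],0,1],
    [[0,0,-0.08],0,1],
    [[0,0,-0.097],0,1],
    [[0,0,-0.097],0,1],
  ],
)

```text
time: 3.45
tool_pos: [0.4488, 0.3812, 0.1016]
ee_rot: [3.139, -0.002, 1.552]
wrist_force: [-0.7, -0.4, -0.4]
width: 0.0307
finger_force: 30.0
```

```bash
python3 go.py a:.08
```

```text
a shift [-0.2144  0.2093  0.0216] roll 0.713 t 3.45 w 0.0307 rp [ 3.139e+00 -2.000e-03] [0.4488 0.3812 0.1016]
```

Request:
carry_out(
  steps=[
    [[-0.03,0.03,0],0.1,1],
    [[-0.07,0.07,0],0.3,1],
    [[-0.11,0.11,0],0.4,1],
    [[-0.15,0.15,0.005],0.6,1],
    [[-0.19,0.185,0.015],0.71,1],
    [[-0.214,0.209,0.0215],0.71,1],
    [[-0.214,0.209,0.0215],0.71,1],
    [[-0.214,0.209,0.0215],0.71,1],
  ],
)

```text
time: 4.45
tool_pos: [0.6516, 0.1631, 0.0766]
ee_rot: [-3.138, 0.0, 1.428]
wrist_force: [1.4, -0.1, -0.9]
width: 0.0306
finger_force: 30.0
```

```bash
python3 go.py a:.0135;python3 - <<'E'
from h import *
w=robot.snapshot("wrist");cv2.imwrite("pics/w2.png",w["image"][...,::-1])
E
```

```text
a shift [0.0001 0.0024 0.0631] roll 0.004 t 4.45 w 0.0306 rp [-3.138  0.   ] [0.6516 0.1631 0.0766]
```

View pics/w2.png

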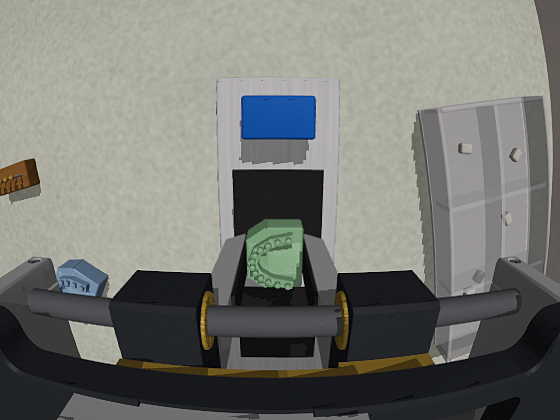

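The wrist view shows green held upright at (273,253), over the pad in line with the blue block. Descend to just above the pad.

Request:
carry_out(
  steps=[
    [[0,0.0024,0.03],0,1],
    [[0,0.0024,0.05],0,1],
    [[0,0.0024,0.057],0,1],
    [[0,0.0024,0.057],0,1],
    [[0,0.0024,0.057],0,1],
  ],
)

```text
time: 5.12
tool_pos: [0.656, 0.1627, 0.0227]
ee_rot: [3.14, -0.001, 1.428]
wrist_force: [-0.3, 0.1, -1.5]
width: 0.031
finger_force: 30.0
```

```bash
python3 go.py a:.013
```

```text
a shift [-0.0001 -0.002   0.0097] roll 0.005 t 5.125 w 0.031 rp [ 3.14e+00 -1.00e-03] [0.656  0.1627 0.0227]
```

Request:
carry_out(
  steps=[
    [[0,-0.002,0.004],0,1],
    [[0,-0.002,0.007],0,1],
    [[0,-0.002,0.009],0,1],
    [[0,-0.002,0.009],0,1],
  ],
)

```text
time: 5.62
tool_pos: [0.6533, 0.1626, 0.0129]
ee_rot: [3.141, -0.0, 1.428]
wrist_force: [-2.7, -0.2, 2.7]
width: 0.0307
finger_force: 30.0
```

```bash
python3 go.py a:.013;python3 -c "
from h import *
print(robot.get_obs()['wrist_force'])"
```

```text
a shift [ 0.0003  0.0006 -0.0001] roll 0.003 t 5.625 w 0.0307 rp [ 3.141 -0.   ] [0.6533 0.1626 0.0129]
[-2.66404004 -0.1785509   2.7189886 ]
```

Light contact (2.7 N). Release part way, then rise.

Request:
carry_out(
  steps=[
    [[0,0,0],0,0.1],
    [[0,0,0],0,-0.1],
    [[0,0,0],0,-0.3],
    [[0,0,0],0,-0.4],
    [[0,0,-0.02],0,-0.4],
    [[0,0,-0.06],0,-0.6],
    [[0,0,-0.1],0,-1],
    [[0,0,-0.1],0,-1],
  ],
)

```text
time: 6.62
tool_pos: [0.6566, 0.1633, 0.1197]
ee_rot: [3.13, -0.004, 1.428]
wrist_force: [-0.8, 0.4, -0.2]
width: 0.0915
finger_force: 0.0
```

```bash
python3 go.py buff:.1 
```

```text
buff shift [-0.3196 -0.1913  0.0197] roll -1.797 t 6.625 w 0.0915 rp [ 3.13  -0.004] [0.6566 0.1633 0.1197]
```

Request:
carry_out(
  steps=[
    [[-0.03,-0.02,0],-0.2,-1],
    [[-0.08,-0.05,0],-0.5,-1],
    [[-0.13,-0.08,0],-0.8,-1],
    [[-0.18,-0.11,0],-1.1,-1],
    [[-0.23,-0.14,0.005],-1.4,-1],
    [[-0.28,-0.17,0.01],-1.7,-1],
    [[-0.31,-0.185,0.015],-1.8,-1],
    [[-0.3196,-0.1913,0.0197],-1.8,-1],
    [[-0.3196,-0.1913,0.0197],-1.8,-1],
    [[-0.3196,-0.1913,0.0197],-1.8,-1],
  ],
)

```text
time: 7.88
tool_pos: [0.4192, -0.1257, 0.0927]
ee_rot: [3.141, -0.0, 1.743]
wrist_force: [-0.2, -0.3, 0.3]
width: 0.094
finger_force: 0.0
```

Request:
carry_out(
  steps=[
    [[0,0,0.03],0,-1],
    [[0,0,0.04],0,-1],
    [[0,0,0.04],0,-1],
  ],
)

```text
time: 8.25
tool_pos: [0.4184, -0.1257, 0.052]
ee_rot: [-3.14, -0.001, 1.744]
wrist_force: [0.6, 0.6, 0.6]
width: 0.094
finger_force: 0.0
```

```bash
python3 go.py buff:.003; python3 - <<'E'
from h import *
w=robot.snapshot("wrist");cv2.imwrite("pics/w3.png",w["image"][...,::-1])
E
```

```text
buff shift [-0.0008  0.0033  0.049 ] roll 0.01 t 8.25 w 0.094 rp [-3.14e+00 -1.00e-03] [ 0.4184 -0.1257  0.052 ]
```

View pics/w3.png

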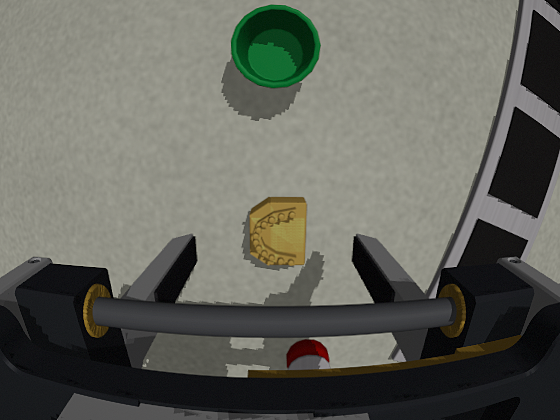

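The wrist view shows buff at (278,232) between the fingers and aligned. The nearby lid at (308,355) is clear.

Request:
carry_out(
  steps=[
    [[-0.0008,0.003,0.025],0,-1],
    [[-0.0008,0.003,0.042],0,-1],
    [[-0.0008,0.003,0.048],0,-1],
    [[-0.0008,0.003,0.049],0,0],
    [[-0.0008,0.003,0.049],0,1],
    [[-0.0008,0.003,0.049],0,1],
    [[-0.0008,0.003,0.049],0,1],
    [[-0.0008,0.003,0.049],0,1],
    [[-0.0008,0.003,0.049],0,1],
    [[-0.0008,0.003,0.049],0,1],
  ],
)

```text
time: 9.55
tool_pos: [0.4216, -0.1268, 0.0037]
ee_rot: [3.142, 0.0, 1.742]
wrist_force: [-0.4, 0.0, 0.4]
width: 0.0389
finger_force: 30.0
```

```bash
python3 go.py buff:.09
```

```text
buff shift [ 0.0009  0.0003 -0.0863] roll 0.003 t 9.55 w 0.0389 rp [3.142 0.   ] [ 0.4216 -0.1268  0.0037]
```

Request:
carry_out(
  steps=[
    [[0,0,-0.01],0,1],
    [[0,0,-0.04],0,1],
    [[0,0,-0.07],0,1],
    [[0,0,-0.09],0,1],
    [[0,0,-0.09],0,1],
    [[0,0,-0.09],0,1],
  ],
)

```text
time: 10.3
tool_pos: [0.4211, -0.1265, 0.0929]
ee_rot: [-3.141, -0.001, 1.742]
wrist_force: [-0.9, -0.4, -0.5]
width: 0.0389
finger_force: 30.0
```

```bash
python3 go.py b:.075
```

```text
b shift [0.1504 0.2479 0.0179] roll 1.803 t 10.3 w 0.0389 rp [-3.141e+00 -1.000e-03] [ 0.4211 -0.1265  0.0929]
```

Request:
carry_out(
  steps=[
    [[0.015,0.025,0],0.2,1],
    [[0.035,0.06,0],0.5,1],
    [[0.06,0.1,0],0.8,1],
    [[0.085,0.14,0],1.1,1],
    [[0.11,0.18,0.005],1.4,1],
    [[0.135,0.22,0.01],1.7,1],
    [[0.145,0.24,0.015],1.8,1],
    [[0.15,0.248,0.018],1.8,1],
    [[0.15,0.248,0.018],1.8,1],
    [[0.15,0.248,0.018],1.8,1],
  ],
)

```text
time: 11.55
tool_pos: [0.6397, 0.0626, 0.0756]
ee_rot: [-3.141, 0.0, 1.428]
wrist_force: [-0.6, 0.3, -1.0]
width: 0.0389
finger_force: 30.0
```

Request:
carry_out(
  steps=[
    [[0,0,0.025],0,1],
    [[0,0,0.045],0,1],
    [[0,0,0.052],0,1],
    [[0,0,0.052],0,1],
    [[0,0,0.052],0,1],
  ],
)

```text
time: 12.18
tool_pos: [0.6411, 0.0633, 0.0247]
ee_rot: [3.14, -0.0, 1.428]
wrist_force: [-0.7, 0.5, -0.4]
width: 0.0384
finger_force: 30.0
```

```bash
python3 go.py b:.0135
```

```text
b shift [ 0.0005 -0.0015  0.0112] roll 0.003 t 12.175 w 0.0384 rp [ 3.14 -0.  ] [0.6411 0.0633 0.0247]
```

Request:
carry_out(
  steps=[
    [[0,-0.001,0.005],0,1],
    [[0,-0.001,0.008],0,1],
    [[0,-0.001,0.0105],0,1],
    [[0,-0.001,0.011],0,1],
    [[0,-0.001,0.011],0,1],
  ],
)

```text
time: 12.8
tool_pos: [0.6394, 0.0636, 0.0138]
ee_rot: [3.141, -0.0, 1.428]
wrist_force: [-2.5, -0.3, 5.4]
width: 0.039
finger_force: 30.0
```

```bash
python3 go.py b:.0135
```

```text
b shift [0.0004 0.0002 0.0003] roll 0.004 t 12.8 w 0.039 rp [ 3.141 -0.   ] [0.6394 0.0636 0.0138]
```

Contact made; release, rise.

Request:
carry_out(
  steps=[
    [[0,0,0],0,0],
    [[0,0,0],0,-0.2],
    [[0,0,0],0,-0.4],
    [[0,0,0],0,-0.5],
    [[0,0,-0.02],0,-0.5],
    [[0,0,-0.05],0,-0.6],
    [[0,0,-0.08],0,-1],
    [[0,0,-0.1],0,-1],
    [[0,0,-0.1],0,-1],
  ],
)

```text
time: 13.92
tool_pos: [0.6409, 0.0635, 0.1159]
ee_rot: [3.136, -0.001, 1.428]
wrist_force: [-0.5, 0.3, 0.6]
width: 0.0942
finger_force: 0.0
```

```bash
python3 go.py blue:.1 
```

```text
blue shift [ 0.0271 -0.1962  0.0159] roll 2.963 t 13.925 w 0.0942 rp [ 3.136e+00 -1.000e-03] [0.6409 0.0635 0.1159]
```

Request:
carry_out(
  steps=[
    [[0.003,-0.02,0],0.4,-1],
    [[0.008,-0.055,0],0.9,-1],
    [[0.013,-0.09,0],1.5,-1],
    [[0.018,-0.13,0.005],2.1,-1],
    [[0.022,-0.165,0.01],2.6,-1],
    [[0.025,-0.185,0.015],2.96,-1],
    [[0.027,-0.196,0.016],2.96,-1],
    [[0.027,-0.196,0.016],2.96,-1],
    [[0.027,-0.196,0.016],2.96,-1],
  ],
)

```text
time: 15.05
tool_pos: [0.45, 0.1179, 0.0968]
ee_rot: [3.141, -0.0, 0.912]
wrist_force: [-0.5, 0.1, -0.1]
width: 0.0941
finger_force: 0.0
```

Request:
carry_out(
  steps=[
    [[0,0,0.03],0,-1],
    [[0,0,0.04],0,-1],
    [[0,0,0.04],0,-1],
    [[0,0,0.04],0,-1],
  ],
)

```text
time: 15.55
tool_pos: [0.4501, 0.1181, 0.0576]
ee_rot: [3.141, -0.001, 0.911]
wrist_force: [0.1, 0.3, 0.8]
width: 0.0938
finger_force: 0.0
```

```bash
python3 go.py blue:.003; python3 - <<'E'
from h import *
w=robot.snapshot("wrist");cv2.imwrite("pics/w4.png",w["image"][...,::-1])
E
```

```text
blue shift [0.0003 0.0003 0.0546] roll 0.002 t 15.55 w 0.0938 rp [ 3.141e+00 -1.000e-03] [0.4501 0.1181 0.0576]
```

View pics/w4.png

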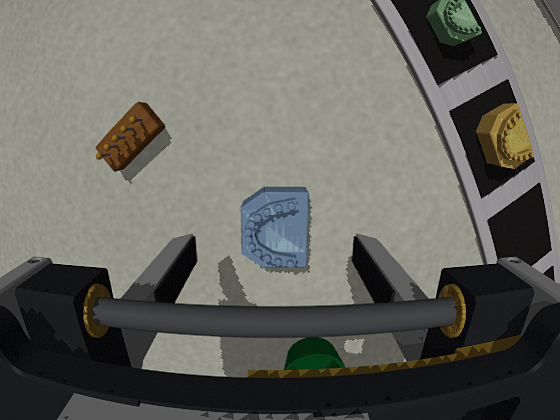

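Blue at (276,228) is centred between the fingers. Green and buff stand on their pads at the upper right, and the cup at (313,355) is clear.

Request:
carry_out(
  steps=[
    [[0,0,0.03],0,-1],
    [[0,0,0.047],0,-1],
    [[0,0,0.053],0,-1],
    [[0,0,0.0545],0,0],
    [[0,0,0.0545],0,1],
    [[0,0,0.0545],0,1],
    [[0,0,0.0545],0,1],
    [[0,0,0.0545],0,1],
    [[0,0,0.0545],0,1],
    [[0,0,0.0545],0,1],
  ],
)

```text
time: 16.85
tool_pos: [0.4494, 0.1181, 0.0024]
ee_rot: [3.141, -0.0, 0.912]
wrist_force: [0.0, -1.3, 1.7]
width: 0.0463
finger_force: 30.0
```

```bash
python3 go.py blue:.09
```

```text
blue shift [ 0.0008  0.0008 -0.0876] roll 0.003 t 16.85 w 0.0463 rp [ 3.141 -0.   ] [0.4494 0.1181 0.0024]
```

Request:
carry_out(
  steps=[
    [[0,0,-0.01],0,1],
    [[0,0,-0.04],0,1],
    [[0,0,-0.07],0,1],
    [[0,0,-0.09],0,1],
    [[0,0,-0.09],0,1],
    [[0,0,-0.09],0,1],
  ],
)

```text
time: 17.6
tool_pos: [0.4485, 0.118, 0.0913]
ee_rot: [-3.14, 0.001, 0.912]
wrist_force: [0.2, -0.6, -1.0]
width: 0.0467
finger_force: 30.0
```

```bash
python3 go.py c:.08
```

```text
c shift [-0.0125  0.2335  0.0113] roll -2.957 t 17.6 w 0.0467 rp [-3.14e+00  1.00e-03] [0.4485 0.118  0.0913]
```

Request:
carry_out(
  steps=[
    [[-0.001,0.02,0],-0.3,1],
    [[-0.003,0.055,0],-0.7,1],
    [[-0.005,0.09,0],-1.2,1],
    [[-0.007,0.13,0],-1.7,1],
    [[-0.009,0.17,0],-2.2,1],
    [[-0.011,0.205,0.005],-2.7,1],
    [[-0.012,0.225,0.01],-2.96,1],
    [[-0.0125,0.2335,0.011],-2.96,1],
    [[-0.0125,0.2335,0.011],-2.96,1],
    [[-0.0125,0.2335,0.011],-2.96,1],
  ],
)

```text
time: 18.85
tool_pos: [0.6255, -0.0341, 0.0811]
ee_rot: [-3.141, -0.0, 1.429]
wrist_force: [0.2, 0.2, -1.2]
width: 0.0466
finger_force: 30.0
```

Request:
carry_out(
  steps=[
    [[0,0,0.025],0,1],
    [[0,0,0.045],0,1],
    [[0,0,0.056],0,1],
    [[0,0,0.056],0,1],
    [[0,0,0.056],0,1],
  ],
)

```text
time: 19.48
tool_pos: [0.6267, -0.0348, 0.026]
ee_rot: [3.14, -0.0, 1.428]
wrist_force: [-0.8, 0.2, -0.6]
width: 0.0466
finger_force: 30.0
```

```bash
python3 go.py c:.0125
```

```text
c shift [-0.0002 -0.0013  0.0135] roll 0.003 t 19.475 w 0.0466 rp [ 3.14 -0.  ] [ 0.6267 -0.0348  0.026 ]
```

Request:
carry_out(
  steps=[
    [[0,-0.001,0.006],0,1],
    [[0,-0.001,0.01],0,1],
    [[0,-0.001,0.012],0,1],
    [[0,-0.001,0.013],0,1],
    [[0,-0.001,0.013],0,1],
  ],
)

```text
time: 20.1
tool_pos: [0.6253, -0.0347, 0.0125]
ee_rot: [3.141, -0.0, 1.428]
wrist_force: [-0.9, 0.0, -0.5]
width: 0.0468
finger_force: 30.0
```

```bash
python3 go.py c:.0125
```

```text
c shift [-0.0002  0.0001 -0.    ] roll 0.003 t 20.1 w 0.0468 rp [ 3.141 -0.   ] [ 0.6253 -0.0347  0.0125]
```

Request:
carry_out(
  steps=[
    [[0,0,0.0005],0,1],
    [[0,0,0.001],0,1],
    [[0,0,0.001],0,1],
  ],
)

```text
time: 20.48
tool_pos: [0.6253, -0.0347, 0.0125]
ee_rot: [3.141, -0.0, 1.428]
wrist_force: [-2.1, 0.5, 5.3]
width: 0.0465
finger_force: 30.0
```

Contact. Release and rise.

Request:
carry_out(
  steps=[
    [[0,0,0],0,-0.1],
    [[0,0,0],0,-0.3],
    [[0,0,0],0,-0.5],
    [[0,0,0],0,-0.6],
    [[0,0,-0.02],0,-0.6],
    [[0,0,-0.05],0,-0.7],
    [[0,0,-0.08],0,-1],
    [[0,0,-0.1],0,-1],
    [[0,0,-0.1],0,-1],
  ],
)

```text
time: 21.6
tool_pos: [0.6271, -0.0349, 0.1153]
ee_rot: [3.135, -0.0, 1.428]
wrist_force: [0.3, 0.3, 0.2]
width: 0.094
finger_force: 0.0
```

```bash
python3 go.py white:.1 
```

```text
white shift [-0.3419 -0.1526  0.0153] roll -2.747 t 21.6 w 0.094 rp [ 3.135 -0.   ] [ 0.6271 -0.0349  0.1153]
```

Request:
carry_out(
  steps=[
    [[-0.03,-0.013,0],-0.2,-1],
    [[-0.08,-0.036,0],-0.6,-1],
    [[-0.13,-0.058,0],-1.0,-1],
    [[-0.18,-0.08,0],-1.5,-1],
    [[-0.23,-0.103,0],-1.9,-1],
    [[-0.28,-0.125,0.005],-2.3,-1],
    [[-0.32,-0.143,0.01],-2.6,-1],
    [[-0.342,-0.1526,0.0153],-2.75,-1],
    [[-0.342,-0.1526,0.0153],-2.75,-1],
    [[-0.342,-0.1526,0.0153],-2.75,-1],
  ],
)

```text
time: 22.85
tool_pos: [0.4258, -0.3506, 0.0956]
ee_rot: [3.141, -0.001, 1.908]
wrist_force: [0.7, -0.0, 0.3]
width: 0.0937
finger_force: 0.0
```

Request:
carry_out(
  steps=[
    [[0,0,0.02],0,-1],
    [[0,0,0.035],0,-1],
    [[0,0,0.035],0,-1],
    [[0,0,0.035],0,-1],
  ],
)

```text
time: 23.35
tool_pos: [0.426, -0.3513, 0.0613]
ee_rot: [3.141, 0.0, 1.909]
wrist_force: [1.3, -0.3, 0.3]
width: 0.0941
finger_force: 0.0
```

```bash
python3 go.py white:.003; python3 - <<'E'
from h import *
w=robot.snapshot("wrist");cv2.imwrite("pics/w5.png",w["image"][...,::-1])
E
```

```text
white shift [-0.0009  0.0013  0.0583] roll 0.007 t 23.35 w 0.0941 rp [3.141 0.   ] [ 0.426  -0.3513  0.0613]
```

View pics/w5.png

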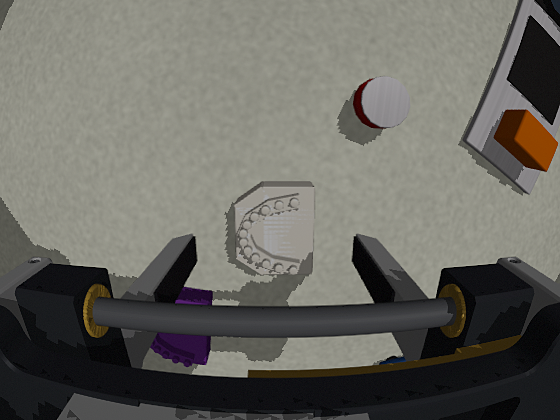

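White at (275,228) is centred. Purple at (180,325) is about 5 cm from the left finger. Descend and grip.

Request:
carry_out(
  steps=[
    [[-0.001,0.001,0.03],0,-1],
    [[-0.001,0.001,0.047],0,-1],
    [[-0.001,0.001,0.056],0,-1],
    [[-0.001,0.001,0.058],0,0],
    [[-0.001,0.001,0.058],0,1],
    [[-0.001,0.001,0.058],0,1],
    [[-0.001,0.001,0.058],0,1],
    [[-0.001,0.001,0.058],0,1],
    [[-0.001,0.001,0.058],0,1],
    [[-0.001,0.001,0.058],0,1],
  ],
)

```text
time: 24.65
tool_pos: [0.427, -0.3524, 0.0034]
ee_rot: [3.141, 0.001, 1.908]
wrist_force: [-0.0, 0.3, 3.3]
width: 0.0556
finger_force: 30.0
```

```bash
python3 go.py white:.09
```

```text
white shift [ 0.0005  0.0007 -0.0866] roll 0.004 t 24.65 w 0.0556 rp [3.141e+00 1.000e-03] [ 0.427  -0.3524  0.0034]
```

Request:
carry_out(
  steps=[
    [[0,0,-0.01],0,1],
    [[0,0,-0.04],0,1],
    [[0,0,-0.07],0,1],
    [[0,0,-0.09],0,1],
    [[0,0,-0.09],0,1],
    [[0,0,-0.09],0,1],
  ],
)

```text
time: 25.4
tool_pos: [0.4262, -0.3514, 0.0915]
ee_rot: [-3.141, -0.002, 1.908]
wrist_force: [-0.8, 0.5, -1.9]
width: 0.0558
finger_force: 30.0
```

```bash
python3 go.py d:.085
```

```text
d shift [0.1442 0.2466 0.0065] roll 2.753 t 25.4 w 0.0558 rp [-3.141e+00 -2.000e-03] [ 0.4262 -0.3514  0.0915]
```

Request:
carry_out(
  steps=[
    [[0.012,0.02,0],0.2,1],
    [[0.032,0.055,0],0.6,1],
    [[0.055,0.094,0],1.0,1],
    [[0.08,0.137,0],1.5,1],
    [[0.105,0.18,0],2.0,1],
    [[0.125,0.215,0],2.4,1],
    [[0.138,0.236,0.003],2.75,1],
    [[0.144,0.2466,0.006],2.75,1],
    [[0.144,0.2466,0.006],2.75,1],
    [[0.144,0.2466,0.006],2.75,1],
  ],
)

```text
time: 26.65
tool_pos: [0.611, -0.1355, 0.0864]
ee_rot: [-3.14, 0.0, 1.428]
wrist_force: [-0.5, 0.4, -1.6]
width: 0.0558
finger_force: 30.0
```

Request:
carry_out(
  steps=[
    [[0,0,0.025],0,1],
    [[0,0,0.045],0,1],
    [[0,0,0.06],0,1],
    [[0,0,0.06],0,1],
    [[0,0,0.06],0,1],
  ],
)

```text
time: 27.28
tool_pos: [0.6123, -0.1348, 0.0275]
ee_rot: [3.14, 0.0, 1.428]
wrist_force: [0.4, 0.3, -1.8]
width: 0.0559
finger_force: 30.0
```

```bash
python3 go.py d:.0133
```

```text
d shift [ 0.001  -0.0014  0.0142] roll 0.003 t 27.275 w 0.0559 rp [3.14 0.  ] [ 0.6123 -0.1348  0.0275]
```

Request:
carry_out(
  steps=[
    [[0.0005,-0.001,0.006],0,1],
    [[0.0005,-0.001,0.01],0,1],
    [[0.0005,-0.001,0.0125],0,1],
    [[0.0005,-0.001,0.0138],0,1],
    [[0.0005,-0.001,0.0138],0,1],
  ],
)

```text
time: 27.9
tool_pos: [0.611, -0.134, 0.0135]
ee_rot: [3.141, -0.0, 1.428]
wrist_force: [-1.6, -0.3, 0.6]
width: 0.0556
finger_force: 30.0
```

```bash
python3 go.py d:.0133
```

```text
d shift [0.0003 0.     0.0002] roll 0.003 t 27.9 w 0.0556 rp [ 3.141 -0.   ] [ 0.611  -0.134   0.0135]
```

Request:
carry_out(
  steps=[
    [[0,0,0.0005],0,1],
    [[0,0,0.0005],0,1],
    [[0,0,0.0005],0,-0.3],
    [[0,0,0.0005],0,-0.5],
    [[0,0,0.0005],0,-0.7],
    [[0,0,0.0005],0,-0.8],
    [[0,0,-0.02],0,-0.8],
    [[0,0,-0.05],0,-0.8],
    [[0,0,-0.08],0,-1],
    [[0,0,-0.12],0,-1],
  ],
)

```text
time: 29.15
tool_pos: [0.6102, -0.1338, 0.1329]
ee_rot: [-3.139, -0.0, 1.428]
wrist_force: [0.8, 0.4, -0.1]
width: 0.0934
finger_force: 0.0
```

Request:
carry_out(
  steps=[
    [[0,-0.03,-0.02],0,-1],
    [[0,-0.08,-0.04],0,-1],
    [[0,-0.13,-0.05],0,-1],
    [[0,-0.18,-0.05],0,-1],
    [[0,-0.22,-0.05],0,-1],
    [[0,-0.22,-0.05],0,-1],
    [[0,-0.22,-0.05],0,-1],
  ],
)

```text
time: 30.02
tool_pos: [0.3937, -0.1029, 0.1834]
ee_rot: [3.14, 0.0, 1.428]
wrist_force: [-0.6, 1.2, -0.0]
width: 0.0941
finger_force: 0.0
```

```bash
python3 - <<'E'
from h import *
from go import T
s=robot.snapshot("top");P=cloud(s);print(robot.get_obs()["tool_pos"])
for n in "abcd":
    x,y,_=T[n];X=s["R"]@[x/1e3,y/1e3,.03]+s["t"];u,v,_=(s["mtx"]@X/X[2]).astype(int)
    w=P[v-18:v+18,u-18:u+18];m=(w[...,2]>.018)&(w[...,2]<.06)&(abs(w[...,1]-y/1e3)<.05);q=w[m]
    r=cv2.minAreaRect((q[:,:2]*1000).astype(np.float32))
    print(n,m.sum(),np.round(np.subtract(r[0],(x,y)),1),np.round(r[1],1),round(r[2],1),q[:,2].max().round(4))
cv2.imwrite("pics/end.png",cv2.resize(s["image"][130:220,140:375,::-1],None,fx=3,fy=3))
E
```

```text
[ 0.3939173  -0.10292965  0.1832242 ]
a 183 [-0.3  0.4] [36.5 30.7] 84.2 0.0408
b 288 [0.3 0.7] [46.6 39.2] 82.3 0.0446
c 425 [0.7 1. ] [55.4 47.9] 82.0 0.0461
d 596 [0.2 0.4] [66.3 56.1] 80.8 0.0493
```

View pics/end.png

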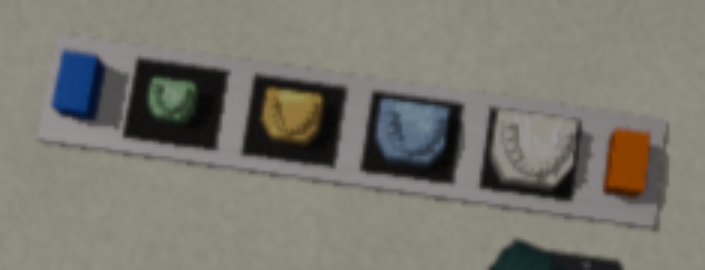

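The final view shows green, buff, blue and white in order from the blue block, each within about 1 mm of its pad centre.

```bash
python3 -c "
from bench import robot
print(robot.close_job())"
```

```text
the job is handed in; nothing more can be done
None
```

The four models stand upright on their pads in size order (green, buff, blue, white from the blue block to the orange block), each measured within about 1.3 mm of its pad centre; the job was handed in at about 30 s on the robot's clock.

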